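# Rake the sample tubes into the tray's grooves

### The job

Two sample tubes lie askew across the ridges of the grooved metal tray. Take the toothed rake (not the plain-edged scraper) by its handle and draw it along the tray, across the grooves, so that both tubes drop fully into grooves and lie parallel; do not touch the tubes with the gripper. Then stand the rake upright on the bench again, clear of the tray, and let go.

Things in the scene. Friction and masses are not known exactly. Their poses are not given: they have to be found in the camera images.
- rake: rake standing on 5 steel teeth (the same-handled scraper has a solid blade), 0.16 kg. Origin: centre, at the tooth tips; z up. Crossbar 94 (local x) x 30 mm (y), 30 to 44 mm above the tips; teeth 6 mm thick, 30 deep, 21 mm pitch. Square 26 mm plastic handle, sides along x and y, 44 to 112 mm above the tips: grip it from above. Draw it along its y, crossbar parallel to the grooves.
- tray: fixed grey metal tray 142 (local x) x 320 mm (y), origin: centre of underside, on the bench. 13 grooves along x at 24 mm pitch, middle one at y=0, 16 wide, 14 deep; flat ridge tops 20 mm above the bench. Walls at x=+-68, 34 high, 130 apart; y ends open. Sunk tubes fill the end grooves. Sweep from one end to y=+-116 mm at the other, tips 2 to 6 mm above the ridges, 40 mm/s; if it binds (15 N) lift and repeat.
- tube_a: white plastic tube with flush grey end cap, a rod 14 mm in diameter, 110 mm long, 25 g. Lies askew on the ridges 30 to 45 mm from the tray centre towards tray -y, axis 27 mm above the bench, 11 to 23 degrees off the grooves. Origin: middle of its axis; x along it. Pushed by the teeth it turns parallel and drops in the next free groove, level with the ridges (axis at 13 mm).
- tube_b: white plastic tube with flush grey end cap, a rod 14 mm in diameter, 110 mm long, 25 g. Lies askew on the ridges 30 to 45 mm from the tray centre towards tray +y, axis 27 mm above the bench, 11 to 23 degrees off the grooves. Origin: middle of its axis; x along it. Pushed by the teeth it turns parallel and drops in the next free groove, level with the ridges (axis at 13 mm).
Not all that is in view belongs to the job. What is shaped like the rake but black or yellow is not meant.

How it is judged (in metres and radians):
On the way, in this order (a step that is already met when the one before it is completed fails the run):
1. the lifted rake pushes a tube (height (world z) of rake above 0.015 m and (contact force between rake and tube_a above 0.02 N or contact force between rake and tube_b above 0.02 N)).
2. both tubes lie down in grooves, parallel, while the rake is still off the bench (z of tube_a in the frame of tray between 0.009 and 0.017 m and y of tube_a in the frame of tray between -0.15 and 0.15 m and x of tube_a in the frame of tray between -0.02 and 0.02 m and angle between the x axis of each of tube_a, tube_b and the x axis of tray, either way round below 0.15 rad and z of tube_b in the frame of tray between 0.009 and 0.017 m and y of tube_b in the frame of tray between -0.15 and 0.15 m and x of tube_b in the frame of tray between -0.02 and 0.02 m and height (world z) of rake above 0.015 m), for 0.1 s.
At the end, for the whole second after the job is handed in: Both tubes lie in tray grooves: axis 9 to 17 mm above the tray's underside, within 0.15 rad of the grooves, centre within 20 mm of the tray's middle along them and 150 mm across. The rake stands on the bench on its teeth (within 4 mm, tilt under 0.1 rad). All rest (below 20 mm/s) (z of tube_a in the frame of tray between 0.009 and 0.017 m and y of tube_a in the frame of tray between -0.15 and 0.15 m and x of tube_a in the frame of tray between -0.02 and 0.02 m and angle between the x axis of each of tube_a, tube_b and the x axis of tray, either way round below 0.15 rad and z of tube_b in the frame of tray between 0.009 and 0.017 m and y of tube_b in the frame of tray between -0.15 and 0.15 m and x of tube_b in the frame of tray between -0.02 and 0.02 m and linear speed of each of tube_a, tube_b, rake below 0.02 m/s and height (world z) of rake between -0.004 and 0.004 m and angle between rake's own z axis and vertical below 0.1 rad); the robot touches nothing.
It fails at once if the gripper or arm touches one of the two tubes (contact force between any of the fingers, the arm and tube_a above 0.3 N or contact force between any of the fingers, the arm and tube_b above 0.3 N).
It also fails if it takes over 58 s, if anything falls off the work surface, if the arm or the gripper's body presses on something with over 40 N, if the wrist force passes 120 N, or if a joint passes its speed limit or range.

### The arm

A 6-joint arm with a two-finger parallel gripper is mounted at the origin on the work surface. World frame = base frame: x ahead of the robot, y to its left, z up, the work surface at z = 0. Lengths are in mm, angles in rad, forces in N, time in s.
With the tool pointing down it reaches from about 400 to 925 mm from the base axis. Payload 12.5 kg.
Tool frame: the origin (TCP) lies at the very end of the fingers, on their centre line; the grasp point (between the pads) lies 19 mm behind it (env.tcp_to_grasp is the distance from the TCP to the grasp point, in mm); z points along the fingers, x is the direction in which the jaws open and shut, and the axes are right-handed (so a half turn about z gives the same grasp; the last joint's range is limited). The gripper opens to 95 mm and grips with 3 to 60 N. Pads are 20 mm wide; open, the fingers measure 119 mm over their backs; the gripper's body (75 mm by 180 mm) begins 59 mm behind the grasp point.
Start: joints at [-1.374, 0.491, 1.559, -0, 1.092, -0.106], TCP at [186.394, -596.577, 214.661] pointing down, gripper open.
Joint ranges: [-3.1, 3.1], [-0.84, 2.19], [0.05, 2.79], [-1.13, 4.28], [0.06, 2.93], [-2.69, 2.69]. Speed limits (rad/s): [2.22, 2.22, 2.79, 3.14, 3.14, 3.14].

### API

Orientations are given as [roll, pitch, yaw] about the fixed x, y, z axes, in that order (R = Rz(yaw) Ry(pitch) Rx(roll)).
In Python, from cell import env, vision, job gives the robot as it stands.
- The arm moves only by the shell command python3 -m pendant 'ROWS' [OPENING]. ROWS is JSON, a list of rows, each a list of 4 numbers: the shift along the tool's x, y, z in mm, then the turn about the tool's z in degrees. In form: [[tx, ty, tz, turn], ...]. A call has 1 to 8 rows; each row is the pose to reach, as a shift and turn from the pose measured when the call began, along the tool's axes at that moment; what a row does not reach only later rows make up. A row lasts 1/8 s, in which the tool goes at most 62.5 mm and 10.7 degrees, less where a joint would pass 70% of its speed; a pose out of reach is approached as far as the arm can. A call with a gripper value outside its range is refused whole. OPENING is the closure, from 0 (fully open) to 1 (shut), set as the call begins (- or left out, the last holds). The fingers move at their own pace and stop on an object; the grip force is fixed at half the most. Time passes only in rows, so rows that repeat a pose let the fingers close. It gives the time, the measured TCP pose, the force and the opening at its end, in the units of the state.
- env.state(): the state, without advancing time (a new reading comes with each control period).
- vision.read_camera(name): name is "side" or "top" or "wrist"; returns a dict with "pixels" (400x640x3 uint8, red, green, blue), "intrinsics" (3x3 intrinsics, pixels), "R" (3x3) and "t" (3): a world point X has camera coordinates R X + t; the wrist camera has in their place "tool_from_camera" (4x4, takes a point from camera to tool coordinates, whose origin is the TCP and whose axes are the tool frame's). Camera axes: x right, y down, z forward; pixel columns grow to the right and rows downward; lengths in mm; the calibration is good to about 2 mm. A picture is of the moment at which its call begins: read the wrist's pose just before it. There is no depth.
- job.job_done(): hands the job in, once; it reports no verdict.
Trained networks look in a picture, given as the dict that the camera call returned (one of the last four; its "shot" number tells which), for a name from the list of things; names that differ only in an ending like _2 or _b are one class to them, and where a whole thing is asked for, a point or a joint stands for the part that bears it (a point fixed in the world has none). Each returns a list of dicts, best first, with "confidence" (0 to 1); they miss things now and then, are a little off and sometimes report something else, mostly with a low value. They report only what shows in the picture. A call takes as long as a camera call. They do not tell look-alikes from the thing itself.
- vision.find_in(picture, query): "at" ([x, y, z] in mm, in the coordinates of the camera as it stood for that picture, good to about 4 mm: the middle of the surface that is visible of it).
- vision.regions_of(picture, query): "pixels" (400x640 bool, what is visible of it).
The state is a dict: "t": time; "joints": joint angles; "qvel": joint speeds; "tau": joint torques, N m; "eef_pos": TCP position; "tcp_rot": TCP orientation; "ft_force": force on the tool from outside, world axes, zero at the start; "moment": the same for the moment, N m; "opening": opening from 0.0 (shut) to 1.0 (fully open).
Only numpy, scipy, OpenCV 4.12 (cv2) and the standard library are available. Lean on these libraries where they do the work, as an engineer would, in place of code of your own. Each camera call takes 0.05 s, during which the arm holds its last target.

## Working session

There is one attempt and no reset: what is moved stays moved. The work goes in short steps, Python scripts to look and compute and a shell command to move; the robot and the scene stay as the last step left them, time stands still between calls to the robot, and variables do not carry over. Pictures are saved under pics/ and viewed, and the job is handed in when it is done.

```bash
ls; mkdir -p pics; cat > h.py <<'E'
from cell import env, vision, job
import numpy as np, cv2
def w2p(p,X):
    c=p["R"]@np.array(X,float)+p["t"]; u=p["intrinsics"]@c; return u[:2]/u[2]
def p2w(p,uv,z):
    R=np.array(p["R"]);t=np.array(p["t"]);K=np.array(p["intrinsics"])
    d=R.T@np.linalg.inv(K)@np.array([uv[0],uv[1],1.]);o=-R.T@t
    return o+d*(z-o[2])/d[2]
def c2w(p,a): return np.array(p["R"]).T@(np.array(a)-np.array(p["t"]))
def save(p,n): cv2.imwrite("pics/"+n,cv2.cvtColor(p["pixels"],cv2.COLOR_RGB2BGR))
E
python3 - <<'E'
from h import *
for n in ("top","side"):
    p=vision.read_camera(n); save(p,n+"1.png")
    print(n,c2w(p,[0,0,0]).round())
    for q in ("rake","tray","tube_a"):
        for d in vision.find_in(p,q): print(q,round(d["confidence"],2),c2w(p,d["at"]).round(),(p["intrinsics"]@np.array(d["at"])/d["at"][2])[:2].round())
print(env.state()["eef_pos"],env.state()["tcp_rot"],env.state()["t"])
E
```

```text
pics
top [ 370.   86. 1448.]
rake 0.88 [354. 481.  45.] [174. 247.]
rake 0.86 [544. 446.  42.] [187. 181.]
rake 0.58 [489. 330.  47.] [227. 200.]
rake 0.58 [372. 348.  48.] [220. 240.]
tube_a 0.71 [501.  61.  32.] [320. 195.]
tube_a 0.64 [506. -12.  32.] [345. 193.]
side [ 437. -594.  885.]
rake 0.64 [501. 327.  45.] [322. 136.]
rake 0.62 [555. 444.  44.] [337. 112.]
rake 0.57 [380. 345.  46.] [282. 133.]
rake 0.55 [350. 481.  58.] [273. 102.]
tray 0.69 [508.   5.  15.] [330. 229.]
tube_a 0.66 [512. -14.  34.] [333. 231.]
tube_a 0.54 [507.  55.  33.] [329. 210.]
tube_a 0.45 [507.   2.  18.] [330. 230.]
[ 186.39574707 -596.54144001  214.57640994] [-3.14159113e+00  8.07524590e-05 -1.26797601e+00] 0.4
```

View pics/top1.png

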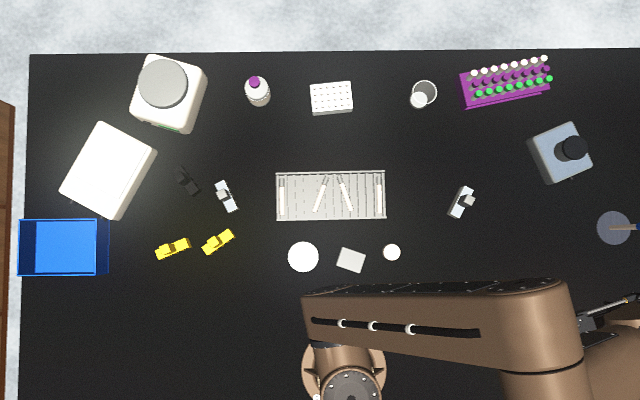

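View pics/side1.png

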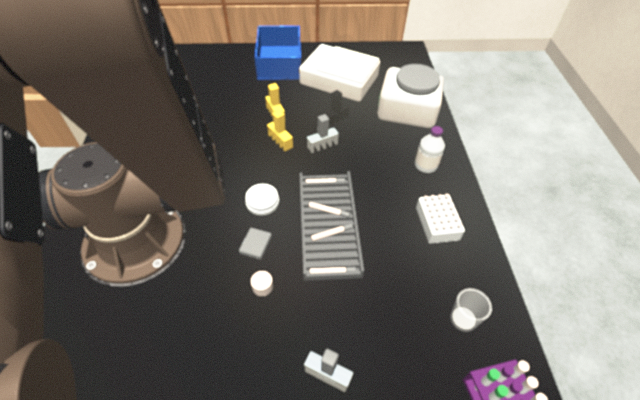

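```bash
python3 - <<'E'
import cv2
a=cv2.imread('pics/top1.png')[155:280,140:270];b=cv2.imread('pics/side1.png')[80:160,250:370]
cv2.imwrite('pics/top1z.png',cv2.resize(a,None,fx=4.5,fy=4.5,interpolation=2));cv2.imwrite('pics/side1z.png',cv2.resize(b,None,fx=6.5,fy=6.5,interpolation=2))
E
```

```text
(no output)
```

View pics/top1z.png

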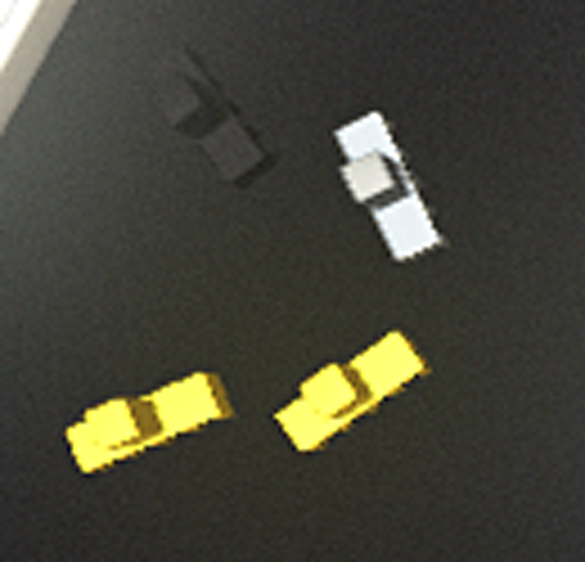

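View pics/side1z.png

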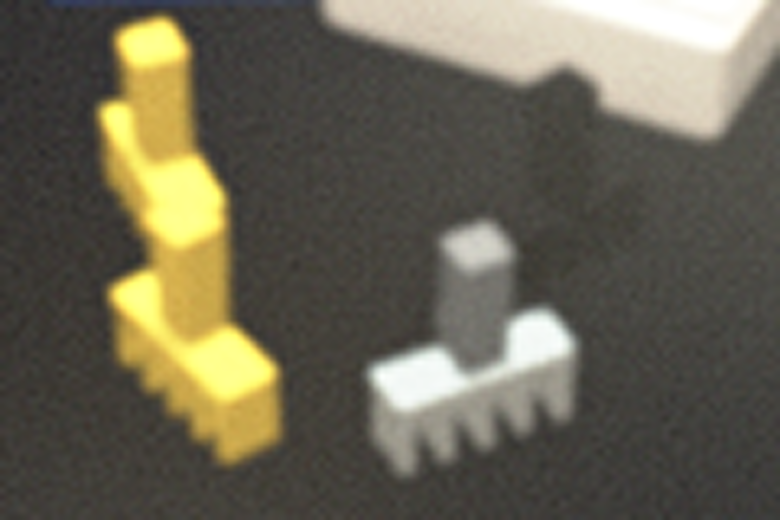

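The side-view crop shows teeth on the grey tool at top (227,198) / side (322,136), so that is the rake. The grey tool at top (461,202) / side (330,370) has a solid blade, so it is the scraper. The black tool at (188,181) and the yellow ones at (173,247) and (218,241) are decoys. Next I'll fit the poses of the rake, tray and tubes.

```bash
cat > fit.py <<'E'
from h import *
from scipy.optimize import minimize
def box(x0,x1,y0,y1,z0,z1): return np.array([[x,y,z] for x in(x0,x1) for y in(y0,y1) for z in(z0,z1)],float)
RAKE=[box(-47,47,-15,15,30,44),box(-13,13,-13,13,44,112)]+[box(21*i-3,21*i+3,-15,15,0,30) for i in range(-2,3)]
TRAY=[box(-71,71,-160,160,0,20),box(-71,-65,-160,160,0,34),box(65,71,-160,160,0,34)]
def proj(p,P):
    c=P@np.array(p["R"]).T+np.array(p["t"]);u=c@np.array(p["intrinsics"]).T;return u[:,:2]/u[:,2:]
def render(p,parts,q,S=4):
    m=np.zeros((400*S//S*S,640*S),np.uint8);c,s=np.cos(q[2]),np.sin(q[2]);R=np.array([[c,-s,0],[s,c,0],[0,0,1]])
    for b in parts:
        uv=(proj(p,b@R.T+[q[0],q[1],0])+.5)*S-.5
        cv2.fillConvexPoly(m,cv2.convexHull(np.round(uv).astype(np.int32)),255)
    return cv2.resize(m,(640,400),interpolation=cv2.INTER_AREA)/255.
def fit(views,parts,q0):
    def cost(q):
        return sum(np.abs(render(p,parts,q)-m).sum()/m.sum() for p,m in views)
    best=None
    for dy in (-.15,0,.15):
        s=np.array(q0,float)+[0,0,dy]
        r=minimize(cost,s,method="Nelder-Mead",options=dict(initial_simplex=np.array([s,s+[8,0,0],s+[0,8,0],s+[0,0,.12]]),xatol=.05,fatol=1e-4))
        if best is None or r.fun<best.fun: best=r
    return best.x.round(3),round(best.fun,3)
E
python3 - <<'E'
from fit import *
P={n:vision.read_camera(n) for n in("top","side")}
M={}
for q,at,parts,q0 in(("rake",(489,330,45),RAKE,(490,330,-.4)),("tray",(505,5,15),TRAY,(505,25,0))):
    vs=[]
    for n,p in P.items():
        rs=vision.regions_of(p,q); u=w2p(p,at); 
        rs=[r for r in rs if np.hypot(*(np.argwhere(r["pixels"]).mean(0)[::-1]-u))<25]
        print(q,n,[(round(r["confidence"],2),int(r["pixels"].sum()),np.argwhere(r["pixels"]).mean(0)[::-1].round()) for r in rs])
        if rs: vs.append((p,rs[0]["pixels"].astype(float))); M[q,n]=rs[0]["pixels"]
    for v in vs: print(fit([v],parts,q0))
    if len(vs)>1: print("both",fit(vs,parts,q0))
for n,p in P.items():
    for r in vision.regions_of(p,"tube_a"):
        m=r["pixels"];a=np.argwhere(m)[:,::-1]
        w=np.array([p2w(p,x,29)[:2] for x in a]);c=w.mean(0);e=np.linalg.eigh(np.cov((w-c).T))[1][:,1]
        print(n,round(r["confidence"],2),m.sum(),c.round(1),"ang",np.degrees(np.arctan(e[1]/e[0])).round(1),"len",np.ptp((w-c)@e).round())
E
```

```text
rake top [(0.81, 411, array([226., 196.]))]
rake side [(0.84, 637, array([323., 135.]))]
(array([5.00349e+02, 3.33919e+02, 4.47000e-01]), np.float64(0.078))
(array([5.04322e+02, 3.33431e+02, 4.92000e-01]), np.float64(0.129))
both (array([5.01762e+02, 3.34040e+02, 4.45000e-01]), np.float64(0.269))
tray top [(0.63, 4261, array([331., 195.]))]
tray side [(0.82, 5221, array([330., 228.]))]
(array([5.01819e+02, 2.86710e+01, 1.60000e-02]), np.float64(0.261))
(array([5.04935e+02, 3.05910e+01, 1.30000e-02]), np.float64(0.139))
both (array([5.04092e+02, 2.95070e+01, 1.30000e-02]), np.float64(0.42))
top 0.5 178 [508.8 -11.5] ang 19.2 len 108.0
top 0.47 152 [501.2  60.9] ang -20.5 len 104.0
side 0.65 190 [505.2  59.8] ang -20.4 len 107.0
side 0.63 227 [510.7 -12.6] ang 19.3 len 112.0
```

Only one tool fits, the toothed grey one, at about (502, 334) with yaw 0.445. The tray centre is about (504, 29) with yaw 0.013. I'll grip with the jaws along the rake's y, going by way of the front.

```bash
cat > calc.py <<'E'
import sys
from h import *
def go(x,y,z,yaw):
    s=env.state();p=s["eef_pos"];ps=s["tcp_rot"][2];d=np.array([x,y,z])-p
    c,n=np.cos(ps),np.sin(ps);a=(ps-yaw+np.pi)%(2*np.pi)-np.pi
    print("->",(x,y,z,yaw),"row",np.round([d[0]*c+d[1]*n,d[0]*n-d[1]*c,-d[2],np.degrees(a)],1),"dist",round(np.linalg.norm(d)))
if __name__=="__main__":
    s=env.state();print("t",round(s["t"],2),"pos",s["eef_pos"].round(1),"rpy",s["tcp_rot"].round(3),"F",s["ft_force"].round(1),"op",round(s["opening"],3),"q",s["joints"].round(2))
    for a in sys.argv[1:]: go(*map(float,a.split(",")))
E
python3 calc.py 480,-200,220,-1.268 490,310,220,-1.126
```

```text
t 0.8 pos [ 186.4 -596.6  214.7] rpy [ 3.142 -0.    -1.268] F [ 0.  -0.5  0.4] op 0.997 q [-1.37  0.49  1.56 -0.    1.09 -0.11]
-> (480.0, -200.0, 220.0, -1.268) row [-291.  -398.5   -5.3    0. ] dist 493
-> (490.0, 310.0, 220.0, -1.126) row [-774.8 -560.1   -5.3   -8.1] dist 956
```

```bash
python3 -m pendant '[[-36,-50,-2,0],[-73,-100,-3,0],[-109,-149,-5,0],[-145,-199,-5,0],[-182,-249,-5,0],[-218,-299,-5,0],[-255,-349,-5,0],[-291,-399,-5,0]]' 0; python3 calc.py 490,310,220,-1.126
```

```text
t: 1.8
eef_pos: [481.5, -198.1, 219.9]
tcp_rot: [-3.141, -0.001, -1.268]
ft_force: [0.4, -0.8, -0.0]
opening: 1.002
t 1.8 pos [ 481.5 -198.1  219.9] rpy [-3.141e+00 -1.000e-03 -1.268e+00] F [ 0.4 -0.8 -0. ] op 1.002 q [-0.52  0.34  1.81 -0.    1.    0.75]
-> (490.0, 310.0, 220.0, -1.126) row [-4.825e+02 -1.596e+02 -1.000e-01 -8.100e+00] dist 508
```

```bash
python3 -m pendant '[[-60,-20,0,-1],[-120,-40,0,-2],[-180,-60,0,-3],[-241,-80,0,-4],[-301,-100,0,-5],[-362,-120,0,-6],[-422,-140,0,-7],[-482,-160,0,-8]]'; python3 - <<'E'
from h import *
s=env.state();p=vision.read_camera("wrist");save(p,"w1.png")
print(s["eef_pos"].round(1),s["tcp_rot"].round(3),p["tool_from_camera"].round(3))
E
```

```text
t: 2.8
eef_pos: [490.1, 302.2, 219.9]
tcp_rot: [-3.141, -0.001, -1.128]
ft_force: [1.0, -0.5, 0.5]
opening: 1.003
[490.1 302.2 219.9] [-3.141e+00 -1.000e-03 -1.128e+00] [[ 1.00000e+00 -0.00000e+00 -1.00000e-03 -5.34000e-01]
 [ 1.00000e-03  9.54000e-01  2.99000e-01 -8.47650e+01]
 [ 1.00000e-03 -2.99000e-01  9.54000e-01 -1.70177e+02]
 [ 0.00000e+00  0.00000e+00  0.00000e+00  1.00000e+00]]
```

View pics/w1.png

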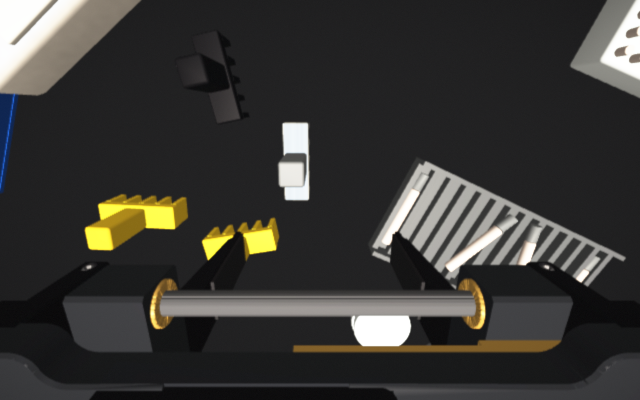

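The rake sits at about (296,160) in the wrist view, with its crossbar vertical. The tray and tubes are at lower right. I'll fit the pose in this view.

```bash
cat >> h.py <<'E'
from scipy.spatial.transform import Rotation as Ro
def wrist():
    s=env.state();p=vision.read_camera("wrist")
    T=np.eye(4);T[:3,:3]=Ro.from_euler("xyz",s["tcp_rot"]).as_matrix();T[:3,3]=s["eef_pos"]
    W=np.linalg.inv(T@np.array(p["tool_from_camera"]));p["R"]=W[:3,:3];p["t"]=W[:3,3];return p
E
python3 - <<'E'
from fit import *
p=wrist();save(p,"w2.png")
for r in vision.regions_of(p,"rake"):
    a=np.argwhere(r["pixels"]).mean(0)[::-1]; print(a.round(),r["pixels"].sum(),round(r["confidence"],2))
    if np.hypot(*(a-[296,160]))<25:
        print(fit([(p,r["pixels"].astype(float))],RAKE,(502,334,.445)))
        # handle top check
        q=fit([(p,r["pixels"].astype(float))],RAKE,(502,334,.445))[0]
        im=p["pixels"].copy();m=(render(p,RAKE,q)>.5).astype(np.uint8)
        cv2.drawContours(im,cv2.findContours(m,0,1)[0],-1,(255,0,0),1)
        cv2.imwrite("pics/w2z.png",cv2.resize(im[90:230,210:390,::-1],None,fx=4,fy=4))
E
python3 calc.py
```

```text
[219.  78.] 3650 0.88
[251. 242.] 1511 0.77
[300. 163.] 2065 0.71
(array([5.00891e+02, 3.36768e+02, 4.42000e-01]), np.float64(0.047))
[138. 220.] 3504 0.71
t 2.95 pos [489.7 302.4 219.3] rpy [-3.141e+00 -1.000e-03 -1.124e+00] F [-0.6 -0.1  0. ] op 0.997 q [ 0.44  0.42  1.68 -0.    1.05  1.56]
```

View pics/w2z.png

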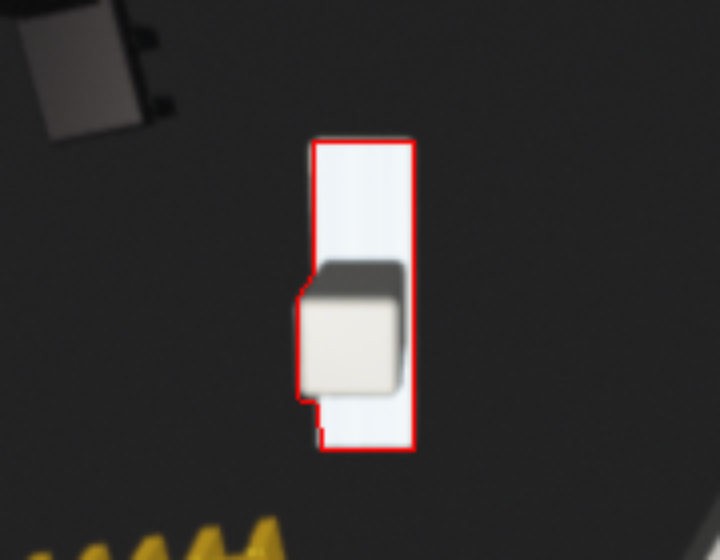

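The fit is excellent: rake at (501, 336.5), yaw 0.443. Next I'll move above it and descend.

```bash
python3 calc.py 501,336.5,130,-1.128 501,336.5,56,-1.128
```

```text
t 2.95 pos [489.7 302.4 219.3] rpy [-3.141e+00 -1.000e-03 -1.124e+00] F [-0.6 -0.1  0. ] op 0.997 q [ 0.44  0.42  1.68 -0.    1.05  1.56]
-> (501.0, 336.5, 130.0, -1.128) row [-25.9 -24.9  89.3   0.2] dist 96
-> (501.0, 336.5, 56.0, -1.128) row [-25.9 -24.9 163.3   0.2] dist 167
```

```bash
python3 -m pendant '[[-13,-12,30,0],[-26,-25,60,0],[-26,-25,89,0],[-26,-25,110,0],[-26,-25,130,0],[-26,-25,148,0],[-26,-25,163,0],[-26,-25,163,0]]'; python3 calc.py 501,336.5,56,-1.128
```

```text
t: 3.95
eef_pos: [500.8, 336.1, 55.4]
tcp_rot: [3.14, -0.001, -1.125]
ft_force: [0.6, 0.1, 0.6]
opening: 1.002
t 3.95 pos [500.8 336.1  55.4] rpy [ 3.140e+00 -1.000e-03 -1.125e+00] F [0.6 0.1 0.6] op 1.002 q [ 0.48  0.66  1.75 -0.    0.73  1.61]
-> (501.0, 336.5, 56.0, -1.128) row [-0.3 -0.3 -0.6  0.2] dist 1
```

```bash
python3 -m pendant '[[0,0,0,0],[0,0,0,0],[0,0,0,0],[0,0,0,0],[0,0,0,0],[0,0,0,0],[0,0,0,0],[0,0,0,0]]' 1; python3 -m pendant '[[0,0,0,0],[0,0,0,0]]' 1; python3 calc.py
```

```text
t: 4.95
eef_pos: [500.8, 336.1, 55.3]
tcp_rot: [3.14, -0.001, -1.125]
ft_force: [0.1, 0.2, -0.2]
opening: 0.275
t: 5.2
eef_pos: [500.8, 336.1, 55.3]
tcp_rot: [3.14, -0.001, -1.125]
ft_force: [0.3, -0.4, 0.5]
opening: 0.273
t 5.2 pos [500.8 336.1  55.3] rpy [ 3.140e+00 -1.000e-03 -1.125e+00] F [ 0.3 -0.4  0.5] op 0.273 q [ 0.48  0.66  1.75 -0.    0.73  1.61]
```

Gripped: an opening of 0.273 is 26 mm, which matches the handle. Lift and carry to above the tray's +y end.

```bash
python3 -m pendant '[[0,0,-20,0],[0,0,-45,0],[0,0,-70,0],[0,0,-80,0]]' 1;  python3 calc.py 502.5,160,136,-1.558
```

```text
t: 5.7
eef_pos: [501.2, 336.4, 136.4]
tcp_rot: [3.141, -0.001, -1.125]
ft_force: [-0.1, -0.2, -1.9]
opening: 0.274
t 5.7 pos [501.2 336.4 136.4] rpy [ 3.141e+00 -1.000e-03 -1.125e+00] F [-0.1 -0.2 -1.9] op 0.274 q [ 0.48  0.55  1.7  -0.    0.9   1.61]
-> (502.5, 160.0, 136.0, -1.558) row [159.7  74.9   0.4  24.8] dist 176
```

```bash
python3 -m pendant '[[20,10,0,3],[46,21,0,7],[72,33,0,12],[98,46,0,16],[124,58,0,20],[147,69,0,23],[160,75,0,25],[160,75,0,25]]' 1; python3 calc.py 502.5,155,79.5,-1.558; python3 - <<'E'
from fit import *
p=vision.read_camera("top");save(p,"top2.png");q=vision.read_camera("side");save(q,"side2.png")
a=cv2.resize(p["pixels"][150:240,250:410,::-1],None,fx=4,fy=4);cv2.imwrite("pics/top2z.png",a)
a=cv2.resize(q["pixels"][120:290,250:400,::-1],None,fx=3.5,fy=3.5);cv2.imwrite("pics/side2z.png",a)
E
```

```text
t: 6.7
eef_pos: [502.3, 158.7, 136.1]
tcp_rot: [3.141, -0.001, -1.563]
ft_force: [0.1, 0.9, -1.9]
opening: 0.274
t 6.7 pos [502.3 158.7 136.1] rpy [ 3.141e+00 -1.000e-03 -1.563e+00] F [ 0.1  0.9 -1.9] op 0.274 q [ 0.18  0.45  1.88 -0.    0.8   1.74]
-> (502.5, 155.0, 79.5, -1.558) row [ 3.7 -0.2 56.6 -0.3] dist 57
```

View pics/side2z.png

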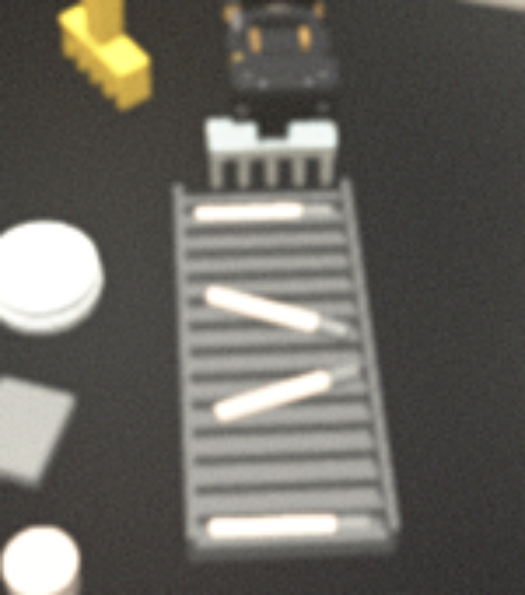

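View pics/top2z.png

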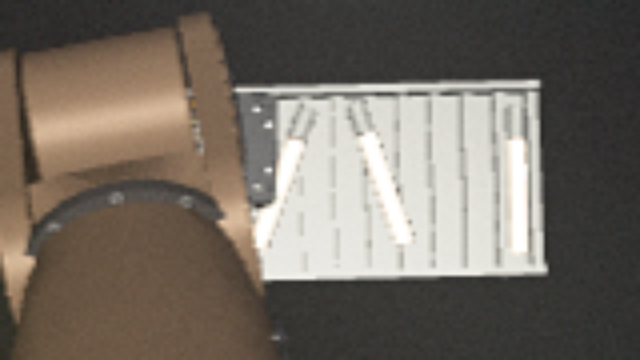

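The rake hangs upright and parallel at the far end, between the walls. Both tubes are still askew. Next I'll lower it and sweep.

```bash
python3 -m pendant '[[2,0,20,0],[4,0,40,0],[4,0,52,0],[4,0,57,0],[4,0,57,0]]' 1; python3 calc.py 502.5,155,79.5,-1.558 505.5,-86,79.5,-1.558
```

```text
t: 7.42
eef_pos: [502.5, 156.1, 79.3]
tcp_rot: [3.141, -0.001, -1.56]
ft_force: [0.3, 1.2, -2.6]
opening: 0.273
t 7.42 pos [502.5 156.1  79.3] rpy [ 3.141e+00 -1.000e-03 -1.560e+00] F [ 0.3  1.2 -2.6] op 0.273 q [ 0.18  0.54  1.93 -0.    0.67  1.74]
-> (502.5, 155.0, 79.5, -1.558) row [ 1.1  0.  -0.2 -0.1] dist 1
-> (505.5, -86.0, 79.5, -1.558) row [ 2.421e+02 -5.000e-01 -2.000e-01 -1.000e-01] dist 242
```

```bash
python3 -m pendant '[[5,0,0,0],[10,0,0,0],[15,0,0,0],[20,0,0,0],[25,0,0,0],[30,0,0,0],[35,0,0,0],[40,0,0,0]]' 1; python3 calc.py 505.5,-86,79.5,-1.558
```

```text
t: 8.43
eef_pos: [503.0, 115.8, 79.4]
tcp_rot: [3.141, -0.001, -1.56]
ft_force: [-0.0, -0.2, -0.8]
opening: 0.273
t 8.43 pos [503.  115.8  79.4] rpy [ 3.141e+00 -1.000e-03 -1.560e+00] F [-0.  -0.2 -0.8] op 0.273 q [ 0.1   0.53  1.96 -0.    0.66  1.66]
-> (505.5, -86.0, 79.5, -1.558) row [ 2.018e+02 -4.000e-01 -1.000e-01 -1.000e-01] dist 202
```

```bash
python3 -m pendant '[[5,0,0,0],[10,0,0,0],[15,0,0,0],[20,0,0,0],[25,0,0,0],[30,0,0,0],[35,0,0,0],[40,0,0,0]]' 1; python3 calc.py 505.5,-86,79.5,-1.558;python3 - <<'E'
from fit import *
q=vision.read_camera("side")
a=cv2.resize(q["pixels"][120:290,250:400,::-1],None,fx=3.5,fy=3.5);cv2.imwrite("pics/side3z.png",a)
E
```

```text
t: 9.43
eef_pos: [503.4, 75.4, 79.4]
tcp_rot: [3.141, -0.001, -1.56]
ft_force: [0.7, -0.3, -1.7]
opening: 0.271
t 9.43 pos [503.4  75.4  79.4] rpy [ 3.141e+00 -1.000e-03 -1.560e+00] F [ 0.7 -0.3 -1.7] op 0.271 q [ 0.02  0.52  1.98 -0.    0.65  1.58]
-> (505.5, -86.0, 79.5, -1.558) row [ 1.614e+02 -4.000e-01 -1.000e-01 -1.000e-01] dist 161
```

View pics/side3z.png

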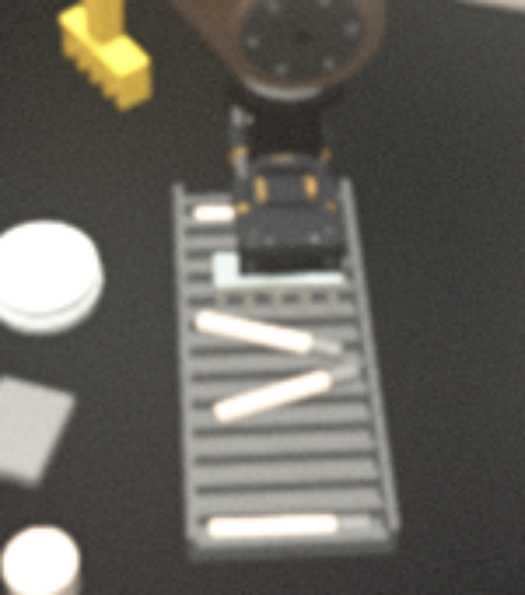

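The near tube is being pushed and the force is low. Continue.

```bash
python3 -m pendant '[[5,0,0,0],[10,0,0,0],[15,0,0,0],[20,0,0,0]]' 1; python3 calc.py 505.5,-86,79.5,-1.558;python3 - <<'E'
from fit import *
q=vision.read_camera("side")
a=cv2.resize(q["pixels"][120:290,250:400,::-1],None,fx=3.5,fy=3.5);cv2.imwrite("pics/side4z.png",a)
E
```

```text
t: 9.98
eef_pos: [503.6, 54.7, 79.4]
tcp_rot: [3.141, -0.001, -1.561]
ft_force: [-0.6, -0.1, -1.9]
opening: 0.271
t 9.97 pos [503.6  54.7  79.4] rpy [ 3.141e+00 -1.000e-03 -1.561e+00] F [-0.6 -0.1 -1.9] op 0.271 q [-0.02  0.52  1.98 -0.    0.64  1.54]
-> (505.5, -86.0, 79.5, -1.558) row [ 1.407e+02 -5.000e-01 -1.000e-01 -2.000e-01] dist 141
```

View pics/side4z.png

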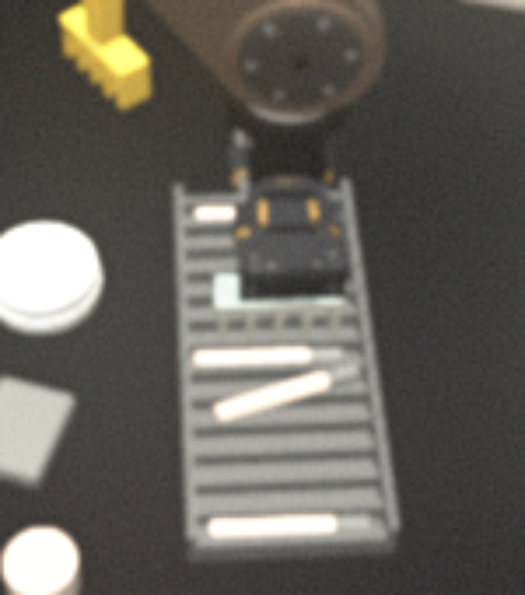

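The first tube now lies parallel. Continue the sweep.

```bash
python3 -m pendant '[[5,0,0,0],[10,0,0,0],[15,0,0,0],[20,0,0,0],[25,0,0,0],[30,0,0,0],[35,0,0,0],[40,0,0,0]]' 1; python3 calc.py 505.5,-86,79.5,-1.558;python3 - <<'E'
from fit import *
q=vision.read_camera("side")
a=cv2.resize(q["pixels"][120:290,250:400,::-1],None,fx=3.5,fy=3.5);cv2.imwrite("pics/side5z.png",a)
E
```

```text
t: 11.02
eef_pos: [504.0, 14.0, 79.4]
tcp_rot: [3.141, -0.001, -1.561]
ft_force: [-0.2, -0.5, -1.3]
opening: 0.274
t 11.03 pos [504.   14.   79.4] rpy [ 3.141e+00 -1.000e-03 -1.561e+00] F [-0.2 -0.5 -1.3] op 0.274 q [-0.1   0.52  1.99 -0.    0.64  1.46]
-> (505.5, -86.0, 79.5, -1.558) row [100.   -0.5  -0.1  -0.2] dist 100
```

View pics/side5z.png

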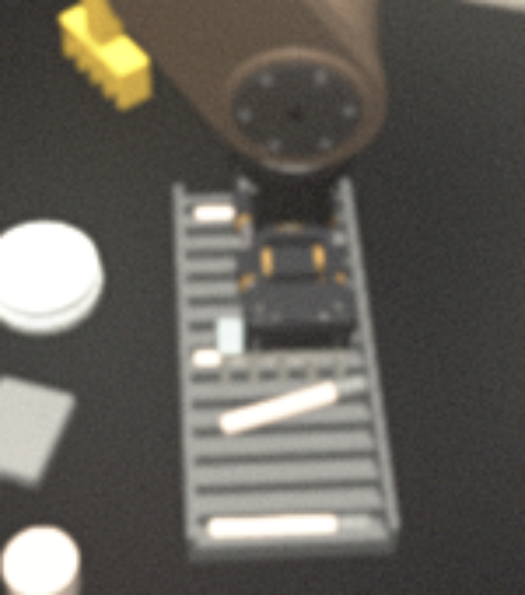

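The first tube stayed put and the rake passed over it, so it is sunk. The second tube is now being pushed.

```bash
python3 -m pendant '[[5,0,0,0],[10,0,0,0],[15,0,0,0],[20,0,0,0],[25,0,0,0],[30,0,0,0],[35,0,0,0],[40,0,0,0]]' 1; python3 calc.py;python3 - <<'E'
from fit import *
q=vision.read_camera("side")
a=cv2.resize(q["pixels"][120:290,250:400,::-1],None,fx=3.5,fy=3.5);cv2.imwrite("pics/side6z.png",a)
E
```

```text
t: 12.08
eef_pos: [504.5, -26.7, 79.4]
tcp_rot: [3.141, -0.001, -1.561]
ft_force: [-0.3, 0.3, -1.2]
opening: 0.269
t 12.07 pos [504.5 -26.7  79.4] rpy [ 3.141e+00 -1.000e-03 -1.561e+00] F [-0.3  0.3 -1.2] op 0.269 q [-0.18  0.52  1.98 -0.    0.64  1.38]
```

View pics/side6z.png

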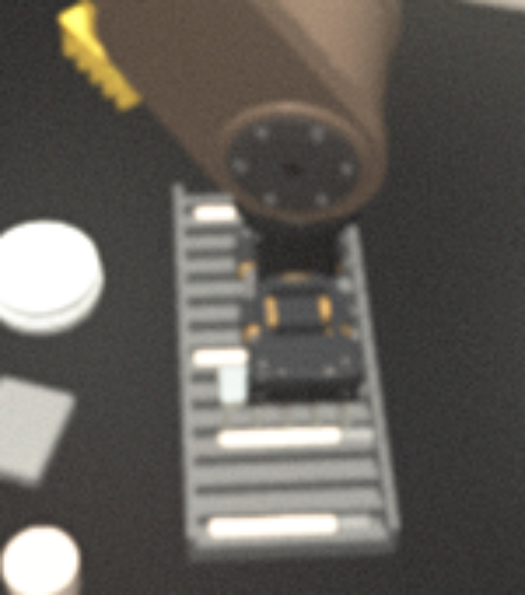

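```bash
python3 -m pendant '[[5,0,0,0],[10,0,0,0],[15,0,0,0],[20,0,0,0],[25,0,0,0],[30,0,0,0],[35,0,0,0],[40,0,0,0]]' 1; python3 -m pendant '[[5,0,0,0],[10,0,0,0],[15,0,0,0],[18,0,0,0],[18,0,0,0]]' 1;python3 - <<'E'
from fit import *
q=vision.read_camera("side")
a=cv2.resize(q["pixels"][120:290,250:400,::-1],None,fx=3.5,fy=3.5);cv2.imwrite("pics/side7z.png",a)
E
```

```text
t: 13.12
eef_pos: [504.9, -67.5, 79.5]
tcp_rot: [3.141, -0.001, -1.561]
ft_force: [0.5, 0.2, -1.6]
opening: 0.269
t: 13.75
eef_pos: [505.1, -85.7, 79.5]
tcp_rot: [3.142, -0.001, -1.562]
ft_force: [0.5, -0.2, -2.0]
opening: 0.274
```

View pics/side7z.png

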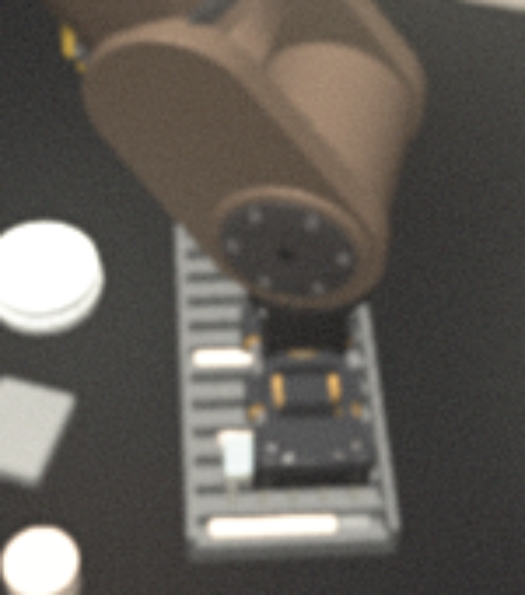

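Both tubes look sunk. Lift, then carry the rake past the -y end, where the bench is clear.

```bash
python3 -m pendant '[[0,0,-15,0],[0,0,-30,0],[0,0,-45,0],[0,0,-60,0],[0,0,-60,0]]' 1; python3 calc.py 500,-225,140,-1.56;
```

```text
t: 14.42
eef_pos: [505.6, -85.6, 140.8]
tcp_rot: [-3.139, -0.002, -1.561]
ft_force: [-0.6, 0.5, -2.9]
opening: 0.273
t 14.43 pos [505.6 -85.6 140.8] rpy [-3.139e+00 -2.000e-03 -1.561e+00] F [-0.6  0.5 -2.9] op 0.273 q [-0.3   0.43  1.92 -0.    0.8   1.27]
-> (500.0, -225.0, 140.0, -1.56) row [ 1.394e+02  6.900e+00  8.000e-01 -1.000e-01] dist 140
```

```bash
python3 -m pendant '[[15,1,0,0],[40,2,0,0],[65,3,0,0],[90,5,0,0],[115,6,0,0],[130,7,0,0],[139,7,0,0],[139,7,0,0]]' 1; python3 calc.py; python3 - <<'E'
from fit import *
q=vision.read_camera("side");save(q,"side8.png");p=vision.read_camera("top")
a=cv2.resize(q["pixels"][150:400,200:420,::-1],None,fx=2.4,fy=2.4);cv2.imwrite("pics/side8z.png",a)
for n,p in (("side",q),("top",p)):
    for r in vision.regions_of(p,"tube_a"):
        m=r["pixels"];a=np.argwhere(m)[:,::-1]
        w=np.array([p2w(p,x,18)[:2] for x in a]);c=w.mean(0);e=np.linalg.eigh(np.cov((w-c).T))[1][:,1]
        print(n,round(r["confidence"],2),m.sum(),c.round(1),"ang",np.degrees(np.arctan(e[1]/e[0])).round(1),"len",np.ptp((w-c)@e).round(),"wid",np.sqrt(12*np.var((w-c)@[-e[1],e[0]])).round(1))
E
```

```text
t: 15.42
eef_pos: [499.8, -224.9, 140.9]
tcp_rot: [-3.14, -0.001, -1.562]
ft_force: [1.0, 0.3, -1.5]
opening: 0.272
t 15.43 pos [ 499.8 -224.9  140.9] rpy [-3.140e+00 -1.000e-03 -1.562e+00] F [ 1.   0.3 -1.5] op 0.272 q [-0.54  0.47  1.83 -0.    0.84  1.02]
top 0.68 176 [488.3  28.7] ang 0.5 len 107.0 wid 16.0
top 0.5 191 [506.5 -43.9] ang 0.2 len 104.0 wid 16.4
```

View pics/side8z.png

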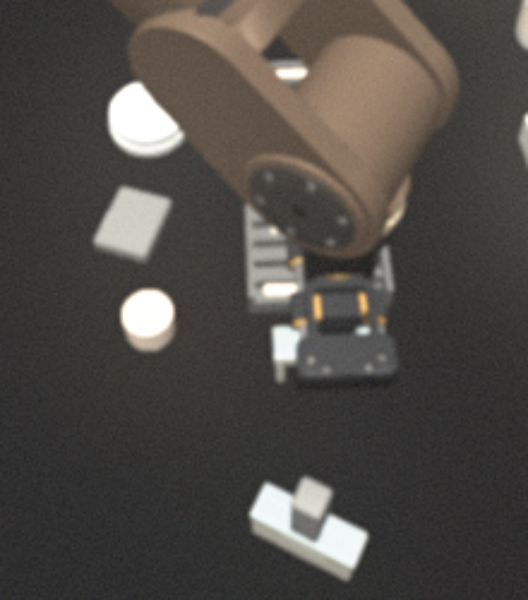

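Both tubes lie within 1° of the grooves, at tray y≈0 and −72, which are groove centres. The bench under the rake is clear. Lower to the grasp height (55.3).

```bash
python3 -m pendant '[[0,0,20,0],[0,0,42,0],[0,0,60,0],[0,0,72,0],[0,0,79,0],[0,0,83,0],[0,0,85,0],[0,0,85,0]]' 1; python3 calc.py
```

```text
t: 16.62
eef_pos: [500.2, -224.2, 56.3]
tcp_rot: [-3.139, -0.002, -1.561]
ft_force: [0.1, 0.2, -2.1]
opening: 0.271
t 16.62 pos [ 500.2 -224.2   56.3] rpy [-3.139e+00 -2.000e-03 -1.561e+00] F [ 0.1  0.2 -2.1] op 0.271 q [-0.54  0.6   1.9  -0.    0.64  1.02]
```

```bash
python3 -m pendant '[[0,0,0.5,0],[0,0,1,0],[0,0,1.2,0]]' 1; python3 calc.py
```

```text
t: 17.0
eef_pos: [500.4, -224.3, 55.4]
tcp_rot: [-3.139, -0.002, -1.561]
ft_force: [-0.0, 0.4, 5.3]
opening: 0.272
t 17.0 pos [ 500.4 -224.3   55.4] rpy [-3.139e+00 -2.000e-03 -1.561e+00] F [-0.   0.4  5.3] op 0.272 q [-0.54  0.6   1.9  -0.    0.64  1.02]
```

The vertical force went from −2.1 to +5.3 N, so the rake is on the bench. Release and retreat straight up.

```bash
python3 -m pendant '[[0,0,0,0],[0,0,0,0],[0,0,0,0],[0,0,0,0],[0,0,0,0],[0,0,0,0],[0,0,0,0],[0,0,0,0]]' 0; python3 -m pendant '[[0,0,-15,0],[0,0,-35,0],[0,0,-60,0],[0,0,-90,0],[0,0,-120,0],[0,0,-150,0],[0,0,-170,0],[0,0,-170,0]]' 0; python3 calc.py 300,-500,240,-1.561
```

```text
t: 18.0
eef_pos: [500.4, -224.3, 55.5]
tcp_rot: [-3.139, -0.002, -1.561]
ft_force: [0.0, -0.6, 0.3]
opening: 0.988
t: 19.0
eef_pos: [500.2, -224.2, 227.5]
tcp_rot: [-3.136, -0.004, -1.561]
ft_force: [0.2, 0.2, -0.4]
opening: 1.001
t 19.0 pos [ 500.2 -224.2  227.5] rpy [-3.136 -0.004 -1.561] F [ 0.2  0.2 -0.4] op 1.001 q [-0.54  0.37  1.74 -0.    1.03  1.02]
-> (300.0, -500.0, 240.0, -1.561) row [273.8 203.  -12.5   0. ] dist 341
```

```bash
python3 -m pendant '[[34,25,-2,0],[68,50,-3,0],[102,75,-5,0],[137,101,-7,0],[171,127,-9,0],[205,152,-10,0],[240,178,-12,0],[274,203,-13,0]]' 0; python3 -m pendant '[[0,0,0,0],[0,0,0,0]]' 0; python3 - <<'E'
from fit import *
q=vision.read_camera("side");p=vision.read_camera("top")
a=cv2.resize(q["pixels"][140:400,230:430,::-1],None,fx=2.3,fy=2.3);b=cv2.resize(p["pixels"][150:240,270:490,::-1],None,fx=3.5,fy=3.5)
cv2.imwrite("pics/s9.png",a);cv2.imwrite("pics/t9.png",b)
for n,p in (("side",q),("top",p)):
    for r in vision.regions_of(p,"tube_a"):
        m=r["pixels"];a=np.argwhere(m)[:,::-1]
        w=np.array([p2w(p,x,19)[:2] for x in a]);c=w.mean(0);e=np.linalg.eigh(np.cov((w-c).T))[1][:,1]
        print(n,round(r["confidence"],2),m.sum(),c.round(1),"x",w[:,0].min().round(),w[:,0].max().round(),"ang",np.degrees(np.arctan(e[1]/e[0])).round(1))
    for r in vision.regions_of(p,"rake"):
        u=w2p(p,(500,-224,50));a=np.argwhere(r["pixels"]).mean(0)[::-1]
        if np.hypot(*(a-u))<20: print(n,fit([(p,r["pixels"].astype(float))],RAKE,(500,-224,0)))
E
```

```text
t: 20.0
eef_pos: [298.8, -501.0, 239.7]
tcp_rot: [-3.136, -0.003, -1.561]
ft_force: [0.8, 0.5, -0.2]
opening: 0.999
t: 20.25
eef_pos: [298.7, -500.3, 238.9]
tcp_rot: [-3.137, -0.001, -1.561]
ft_force: [-0.3, -0.2, 1.1]
opening: 1.0
side 0.63 172 [514.5 -44.1] x 461.0 570.0 ang 1.3
side (array([ 5.03599e+02, -2.26104e+02, -9.00000e-03]), np.float64(0.179))
top 0.5 181 [494.8  28.8] x 440.0 550.0 ang 0.7
top 0.44 174 [511.2 -42.8] x 457.0 567.0 ang 0.1
top (array([ 5.00613e+02, -2.25999e+02,  3.00000e-03]), np.float64(0.071))
```

View pics/s9.png

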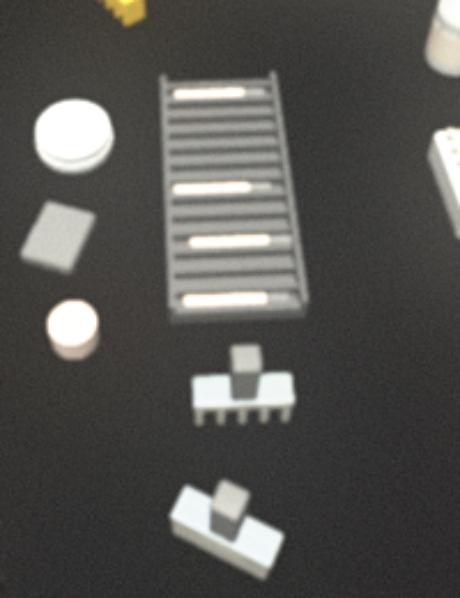

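View pics/t9.png

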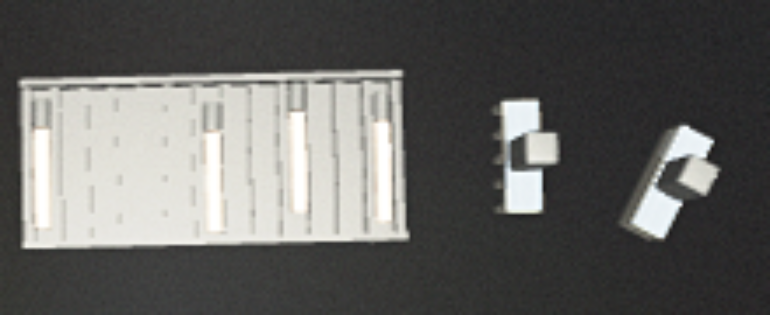

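The views show both tubes parallel and within about ±10 mm of the tray's middle, matching the sunk end tubes. The rake stands upright on its teeth, clear of the tray, and the arm is away from everything. Handing in.

```bash
python3 -c "
from cell import job; print(job.job_done())"
```

```text
the job is handed in; nothing more can be done
None
```

I gripped the toothed grey rake by its handle and swept it once along the tray at 40 mm/s, with the tips about 4 mm above the ridges. The rake did not bind at any point. I then stood it on the bench beyond the tray's −y end, let go and handed the job in at about 20 s of the 58 s allowed.

**Tubes:** both lie within about 1.5° of the grooves, at tray y ≈ 0 and −72 mm, which are groove centres. They are about 10 mm either side of the tray's middle along the grooves, within the 20 mm allowed. I did not measure their height; I infer they are sunk because the rake passed over each one without moving it further.

**Rake:** it stands upright on its teeth at about (501, −226), clear of the tray, with nothing touching it.

**Disagreements and gaps:**
- The top and side views differed by about 3 mm in x.
- An earlier top-view reading put one tube at −16 mm while the arm was partly in view. The later clear view gave about −10 mm.
- In the last look the network found only one of the two tubes in the side view, but both show in that picture.

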